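# Pack the cold shipper with a dish stack and lid it

### The arm

A 7-joint arm with a two-finger parallel gripper is mounted at the origin on a cart in front of the work surface, level with it; the furniture and walls round the work are solid. World frame = base frame: x ahead of the robot, y to its left, z up, the work surface at z = 0. Lengths are in m, angles in rad, forces in N, time in s.
With the tool pointing down it reaches from about 0.425 to 0.875 m from the base axis. Payload 4.7 kg.
Tool frame: the origin (TCP) lies midway between the tips of the shut fingers; the grasp point (between the pads) lies 19 mm behind it; z points along the fingers, y is the direction in which the jaws open and shut (so a half turn about z gives the same grasp; the last joint's range is limited). The gripper opens to 87 mm and grips with 3 to 60 N. Pads are 19 mm wide; open, the fingers measure 117 mm over their backs; the gripper's body (75 mm by 190 mm) begins 51 mm behind the grasp point.
Start: joints at [-1.159, 0.321, -0.07, 1.45, 0.023, 1.371, -0.057], TCP at [0.252, 0.599, 0.223] pointing down, gripper open.
Joint ranges: [-2.86, 2.86], [-0.3, 2.09], [-1.38, 1.24], [0.06, 2.45], [-1.56, 4.7], [0.09, 2.05], [-2.69, 2.69]. Speed limits (rad/s): [2.57, 2.57, 3.14, 3.14, 3.14, 3.14, 3.14].

### API

Orientations are given as a rotation vector (axis times angle).
In Python, from bench import get_state, eyes, job gives the robot as it stands. The module is installed in compiled form; this text tells all that it offers.
- The arm moves only by the shell command python3 -m jog 'ROWS' [FORCE]. ROWS is JSON, a list that holds one entry, the list of rows, each a list of 5 numbers: the opening, from 0 (shut) to 1 (fully open), then the shift along the tool's x, y, z in units of 40 mm (1.0 is 40 mm), then the turn about the tool's z in units of 5 degrees (1.0 is 5 degrees). In form: [[[jaw, dx, dy, dz, turn], ...]]. A call has 1 to 10 rows; each row shifts and turns the commanded pose from where the row before left it, along the tool's axes as they then stand; what a row does not reach is not made up. A row lasts 1/8 s, in which the tool goes at most 62.5 mm and 10.7 degrees, less where a joint would pass 70% of its speed; a pose out of reach is approached as far as the arm can. A call is refused whole if a number of a shift passes 1 or a number of a turn 1, either way. A call with a gripper value outside its range is refused whole. The fingers move at their own pace and stop on an object; FORCE is the grip in N (left out, the last holds). Time passes only in rows, so rows that do not move let the fingers close. It gives the time, the measured TCP pose, the force and the opening at its end, in the units of the state.
- get_state(): the state, without advancing time (a new reading comes with each control period).
- eyes.get_image(name): name is "scene" or "top" or "wrist"; returns (picture, depth): 420x560x3 uint8, red, green, blue; 420x560 float32, m along the optical axis (not along the pixel's ray), 0 where there is no reading.
- eyes.camera_params(name): a dict with "camera_matrix" (3x3 intrinsics, pixels), "pose" (4x4, takes a point from camera to world coordinates); the wrist camera has in their place "mount" (4x4, takes a point from camera to tool coordinates, whose origin is the TCP and whose axes are the flange's). Camera axes: x right, y down, z forward; pixel columns grow to the right and rows downward; lengths in m; the calibration is good to about 2 mm. A picture is of the moment at which its call begins: read the wrist's pose just before it. camera_params takes no time and is no camera call.
- job.close_job(): hands the job in, once; it reports no verdict.
The state is a dict: "time": time; "joint_positions": joint angles; "qd": joint speeds; "joint_torque": joint torques, N m; "position": TCP position; "tool_rot": TCP orientation; "ft_force": force on the tool from outside, world axes, zero at the start; "torque": the same for the moment, N m; "grip_width": opening from 0.0 (shut) to 1.0 (fully open).
Only numpy, scipy, OpenCV 4.12 (cv2) and the standard library are available. Lean on these libraries where they do the work, as an engineer would, in place of code of your own. Each camera call takes 0.05 s, during which the arm holds its last target. There are 200 camera calls.

### The job

Pack the slate grey shipper for the courier: stack in its well, from the bottom up, the blue cold disc, the orange spacer that keeps frost off the gel, the pink-gel dish with the red dot, and on top the cream-gel dish with the green dot, each lying flat; then put the lid on, its long side along the shipper's, fully down so that it sits flat on the rim. Set the two dishes down gently, do not drop them, and leave the amber bottle and the green tape where they are.

Things in the scene. Friction and masses are not known exactly. Their poses are not given: they have to be found in the camera images.
- shipper: slate grey foam shipper box, open on top, fixed to the table; foot 132 x 176 mm, 72 mm high. Origin: centre of its underside; x along its short side, y along its long side, z up. The top 14 mm of the outside are stepped in by 8 mm all round (rim 116 x 160 mm) and the lid's skirt goes over them; seated, the lid's origin is 62 mm above this origin
- well (a point): centre of the floor of the shipper's well, 12 mm above the shipper's origin. The well is vertical, eight-sided, 72 mm across, 60 mm deep to the rim, with a 4 mm chamfer at the mouth. A finger slot 36 mm wide crosses it along the shipper's y, 136 mm long and as deep as the well: set things in with the fingers in the slot, closing along the shipper's y
- lid: loose slate grey lid of the shipper, 132 x 176 mm, about 160 g, lying right way up on the table. Origin: centre of its underside (skirt's lower edge); x short side, y long side, z up. Plate top 20 mm above the origin; skirt 10 mm deep, 124 x 168 mm inside (4 mm play each side on the rim). Either way round is right
- handle (a point): middle of the grey bar handle on the lid, 42 mm above the lid's origin: a bar 70 mm long along the lid's x, 16 mm thick along the lid's y, 12 mm high, on two end posts, 16 mm of free space below the bar; pinch it with the fingers closing along the lid's y
- cold_disc: loose round blue hard-shell cold disc with a white filler plug, 60 mm diameter, 18 mm thick, about 70 g, lying flat; origin: centre of its underside
- spacer: loose round orange spacer like a six-spoked wheel, 60 mm diameter, 10 mm thick, 25 g, lying flat; either face may be up; origin: centre of its underside
- pink_dish: loose round closed petri dish with pale pink gel and a round red label dot on top, 60 mm diameter, 15 mm thick, 22 g, lying flat; origin: centre of its underside
- cream_dish: loose round closed petri dish with pale cream gel and a round green label dot on top, 60 mm diameter, 15 mm thick, 22 g, lying flat; origin: centre of its underside
- amber: loose brown screw-cap bottle with black cap, 50 mm diameter, 89 mm high, at the back of the work; to be left alone; origin: centre of its underside
- tape: loose roll of green tape lying flat, 76 mm diameter, 19 mm high, among the work; to be left alone; origin: centre of its underside
There are look-alikes about, which are no part of the job. Of the things that look like the spacer, take the one that is farthest to the robot's left at the start.

How it is judged:
On the way, in this order (a step that is already met when the one before it is completed fails the run):
1. the blue cold disc lies flat on the well's floor (horizontal distance between cold_disc and shipper below 0.01 m and z of cold_disc in the frame of shipper between 0.008 and 0.016 m and angle between cold_disc's own z axis and vertical below 0.08 rad), for 0.2 s.
2. the orange spacer lies flat on the cold disc (((horizontal distance between spacer and shipper below 0.01 m and z of spacer in the frame of shipper between 0.026 and 0.034 m and angle between spacer's own z axis and vertical below 0.08 rad) or (horizontal distance between spacer and shipper below 0.01 m and z of spacer in the frame of shipper between 0.036 and 0.044 m and angle between spacer's own z axis and vertical above 3.06 rad))), for 0.2 s.
3. the pink dish lies flat on the spacer (horizontal distance between pink_dish and shipper below 0.01 m and z of pink_dish in the frame of shipper between 0.036 and 0.044 m and angle between pink_dish's own z axis and vertical below 0.08 rad), for 0.2 s.
4. the cream dish lies flat on the pink dish, below the rim (horizontal distance between cream_dish and shipper below 0.01 m and z of cream_dish in the frame of shipper between 0.051 and 0.059 m and angle between cream_dish's own z axis and vertical below 0.08 rad), for 0.2 s.
At the end, for the whole second after the job is handed in: In the well, bottom up: cold disc, spacer, pink dish, cream dish, each within 10 mm of centre and 4 mm of its height (12, 30, 40, 55 mm over the shipper's origin), flat to 0.08 rad. Lid within 10 mm and 0.12 rad, level to 0.04 rad, its origin 59 to 64.5 mm up. All at rest (all of step 1 and all of step 3 and all of step 4 and ((horizontal distance between spacer and shipper below 0.01 m and z of spacer in the frame of shipper between 0.026 and 0.034 m and angle between spacer's own z axis and vertical below 0.08 rad) or (horizontal distance between spacer and shipper below 0.01 m and z of spacer in the frame of shipper between 0.036 and 0.044 m and angle between spacer's own z axis and vertical above 3.06 rad)) and horizontal distance between lid and shipper below 0.01 m and z of lid in the frame of shipper between 0.059 and 0.0645 m and angle between lid's own z axis and vertical below 0.04 rad and angle between the y axis of lid and the y axis of shipper, either way round below 0.12 rad and linear speed of each of cold_disc, spacer, pink_dish, cream_dish, lid below 0.02 m/s); the robot touches nothing.
It fails at once if the pink dish is dropped (falls free faster than 0.8 m/s, a drop of more than 3 cm) (linear speed of pink_dish above 0.8 m/s and contact force between the fingers and pink_dish below 0.05 N).
It fails at once if the cream dish is dropped (falls free faster than 0.8 m/s, a drop of more than 3 cm) (linear speed of cream_dish above 0.8 m/s and contact force between the fingers and cream_dish below 0.05 N).
It fails at once if the amber bottle is moved by more than 2 cm (distance of amber from where it was at the start of the episode above 0.02 m).
It fails at once if the green tape is moved by more than 2 cm (distance of tape from where it was at the start of the episode above 0.02 m).
It also fails if it takes over 120 s, if anything falls off the work surface, if the arm or the gripper's body presses on something with over 40 N, if the wrist force passes 120 N, or if a joint passes its speed limit or range.

## Working session

There is one attempt and no reset: what is moved stays moved. The work goes in short steps, Python scripts to look and compute and a shell command to move; the robot and the scene stay as the last step left them, time stands still between calls to the robot, and variables do not carry over. Pictures are saved under pics/ and viewed, about 12 in all and at most 16, crops included, and the job is handed in when it is done.

```bash
mkdir -p pics; ls; cat > h.py <<'E'
import numpy as np,cv2
from bench import get_state,eyes,job
from scipy.spatial.transform import Rotation as R
def snap(n,f):
    s=get_state(); im,d=eyes.get_image(n); cv2.imwrite(f'pics/{f}.png',im[:,:,::-1]); np.savez(f'pics/{f}.npz',im=im,d=d,p=s['position'],r=s['tool_rot']); return im,d
def cam(n,s=None):
    c=eyes.camera_params(n); K=np.array(c['camera_matrix'])
    if 'pose' in c: T=np.array(c['pose'])
    else:
        W=np.eye(4);W[:3,:3]=R.from_rotvec(s['tool_rot']).as_matrix();W[:3,3]=s['position'];T=W@np.array(c['mount'])
    return K,T
def cloud(K,T,d):
    v,u=np.mgrid[:d.shape[0],:d.shape[1]]
    P=np.stack([(u-K[0,2])/K[0,0]*d,(v-K[1,2])/K[1,1]*d,d],-1)
    return P@T[:3,:3].T+T[:3,3]
def ray(K,T,u,v,z):
    r=T[:3,:3]@np.linalg.inv(K)@np.array([u,v,1.]); t=(z-T[2,3])/r[2]; return T[:3,3]+t*r
E
python3 - <<'E'
from h import *
print(get_state())
for n in('scene','top','wrist'):
    snap(n,n+'0'); c=eyes.camera_params(n);print(n,{k:np.round(v,3).tolist() for k,v in c.items()})
E
```

```text
pics
{'time': 0.0, 'joint_positions': array([-1.15888812,  0.3218671 , -0.07008197,  1.45169597,  0.02258626,
        1.37078446, -0.05689623]), 'qd': array([ 0.00114807, -0.00015379,  0.00013244, -0.00035442,  0.00163766,
       -0.00154944, -0.00150314]), 'joint_torque': array([ 2.36603091e-04, -4.91298151e+01, -4.03788993e-01, -3.12525415e+01,
       -6.40361197e-02,  4.38436959e-02,  1.83482834e-04]), 'position': array([0.25163481, 0.59870706, 0.22142232]), 'tool_rot': array([-6.20657726e-01, -3.07936133e+00,  3.05376404e-03]), 'ft_force': array([-0.28426837,  0.23794735,  0.73091041]), 'torque': array([-0.0083931 ,  0.00346859,  0.03714227]), 'grip_width': 0.9985211796405575}
scene {'camera_matrix': [[387.823, 0.0, 283.771], [0.0, 387.823, 211.278], [0.0, 0.0, 1.0]], 'pose': [[0.909, -0.306, 0.283, 0.276], [-0.417, -0.65, 0.635, -0.714], [-0.01, -0.695, -0.719, 0.796], [0.0, 0.0, 0.0, 1.0]]}
top {'camera_matrix': [[493.079, 0.0, 276.307], [0.0, 493.079, 216.897], [0.0, 0.0, 1.0]], 'pose': [[-0.026, -0.991, 0.134, 0.374], [-0.999, 0.028, 0.016, -0.083], [-0.02, -0.133, -0.991, 1.535], [0.0, 0.0, 0.0, 1.0]]}
wrist {'camera_matrix': [[343.773, 0.0, 272.188], [0.0, 343.773, 209.663], [0.0, 0.0, 1.0]], 'mount': [[0.001, -0.953, -0.303, 0.083], [1.0, 0.001, 0.0, 0.001], [0.0, -0.303, 0.953, -0.162], [0.0, 0.0, 0.0, 1.0]]}
```

View pics/top0.png

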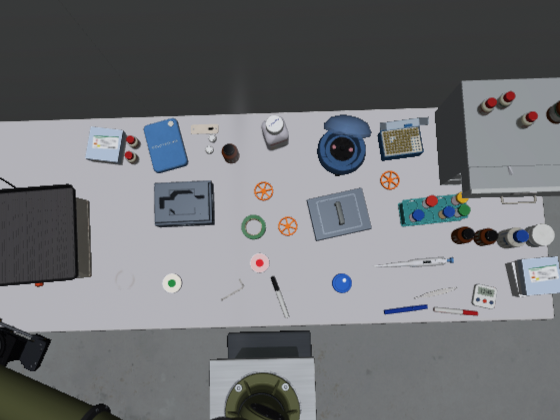

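View pics/scene0.png

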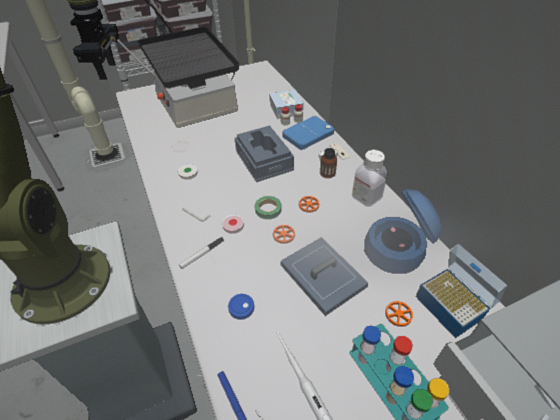

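```bash
cat > m.py <<'E'
from h import *
K,T=cam('top'); z=np.load('pics/top0.npz'); im,d=z['im'],z['d']; P=cloud(K,T,d)
Ks,Ts=cam('scene'); zs=np.load('pics/scene0.npz'); ims=zs['im'];Pscene=cloud(Ks,Ts,zs['d'])
def blob(im,u,v,r,f):
    h=cv2.cvtColor(im,cv2.COLOR_RGB2HSV).astype(int); m=f(h[...,0],h[...,1],h[...,2]).astype(np.uint8)
    w=np.zeros_like(m); cv2.circle(w,(u,v),r,1,-1); m&=w
    c=max(cv2.findContours(m,cv2.RETR_EXTERNAL,cv2.CHAIN_APPROX_NONE)[0],key=cv2.contourArea)
    (x,y),rr=cv2.minEnclosingCircle(c); return x,y,rr,m
hs=dict(disc=lambda h,s,v:(h>100)&(h<130)&(s>120), orange=lambda h,s,v:((h<15)|(h>175))&(s>120), light=lambda h,s,v:(v>205)|(s>70), green=lambda h,s,v:(h>40)&(h<90)&(s>60))
for n,f,ht,a,b in (('cold','disc',.018,(342,283,16),(241,306,20)),('spacer','orange',.010,(263,191,15),(309,204,17)),('sp2','orange',.01,(288,226,15),(284,234,17)),('sp3','orange',.01,(389,180,15),(399,313,20)),('pink','light',.015,(259,262,15),(233,224,16)),('cream','light',.015,(172,283,15),(188,171,15)),('tape','green',.019,(254,227,18),(268,207,20))):
    o=[]
    for (I,KK,TT,PP,(u,v,r)) in ((im,K,T,P,a),(ims,Ks,Ts,Pscene,b)):
        x,y,rr,m=blob(I,u,v,r,hs[f]); q=ray(KK,TT,x,y,ht); zz=PP[m>0]; o+= [np.round(q[:2],4).tolist(),round(float(rr),1),'z',round(float(np.median(zz[:,2])),4)]
    print(n,*o)
# boxes by height
for n,lo,hi,(u,v,r) in (('shipper rim',.062,.08,(184,203,45)),('shipper all',.02,.08,(184,203,45)),('lid',.012,.028,(339,214,45)),('handle',.035,.055,(339,214,40)),('amber',.03,.1,(230,153,14))):
    for tag,PP in (('top',P),('scene',Pscene)):
        if tag=='scene':
            c=P[v,u]; m=(np.hypot(PP[...,0]-c[0],PP[...,1]-c[1])<r/330)
        else:
            w=np.zeros(d.shape,np.uint8); cv2.circle(w,(u,v),r,1,-1); m=w>0
        m=m&(PP[...,2]>lo)&(PP[...,2]<hi); q=PP[m]
        if len(q)<10: print(n,tag,'few');continue
        (c,s,a)=cv2.minAreaRect((q[:,:2]*1000).astype(np.float32)); print(n,tag,np.round(c,1),np.round(s,1),round(a,1),'z',np.round(np.percentile(q[:,2],[10,50,90]),4),len(q))
for t,PP in(('top',P),('scene',Pscene)): print('table z',np.percentile(PP[(abs(PP[...,2])<.01)][:,2],[10,50,90]))
E
python3 m.py; python3 -c "
import cv2;i=cv2.imread('pics/top0.png')[120:310,140:410];cv2.imwrite('pics/c1.png',cv2.resize(i,None,fx=2.95,fy=2.95,interpolation=2))"
```

```text
cold [0.3706, -0.2508] 9.6 z 0.0186 [0.3713, -0.2539] 12.6 z 0.0178
spacer [0.6636, -0.0184] 9.3 z 0.0102 [0.6634, -0.022] 9.8 z 0.0086
sp2 [0.5508, -0.091] 9.5 z 0.0087 [0.5509, -0.0927] 10.3 z 0.0092
sp3 [0.6862, -0.416] 9.6 z 0.0095 [0.6874, -0.4179] 13.8 z 0.0088
pink [0.4386, -0.0012] 9.1 z 0.0153 [0.4401, 0.0004] 4.2 z 0.0146
cream [0.3838, 0.2699] 9.2 z 0.0155 [0.3867, 0.2756] 9.1 z 0.0145
tape [0.5496, 0.0151] 11.9 z 0.0196 [0.551, 0.0099] 12.4 z 0.0186
shipper rim top [625.4 225.1] [128.8 174. ] 0.6 z [0.0668 0.072  0.0764] 1329
shipper rim scene [627.3 225.3] [118.8 166.7] 1.3 z [0.0658 0.0708 0.073 ] 883
shipper all top [665.3 227. ] [212.7 179.1] 2.2 z [0.0301 0.0683 0.0754] 2231
shipper all scene [662.6 224.2] [209.5 178.1] 2.6 z [0.0271 0.0581 0.0722] 1987
lid top [ 584.6 -252.9] [216.4 210.8] 61.5 z [0.0163 0.0207 0.0249] 2230
lid scene [ 615.  -245.4] [197.5 177.8] 10.6 z [0.0175 0.0195 0.0214] 3196
handle top [ 625.1 -248.6] [151.3  22.2] 4.1 z [0.0434 0.048  0.0523] 122
handle scene [ 583.7 -252.1] [70.5 16.6] 11.1 z [0.0409 0.0463 0.0484] 197
amber top [782.2  79.3] [48.1 50.2] 89.5 z [0.0478 0.0711 0.0915] 243
amber scene [778.4  77.2] [42.9 48.2] 31.3 z [0.0376 0.0639 0.088 ] 320
table z [-0.00383806  0.00065806  0.00525381]
table z [-0.0025198  -0.00046351  0.00178647]
```

View pics/c1.png

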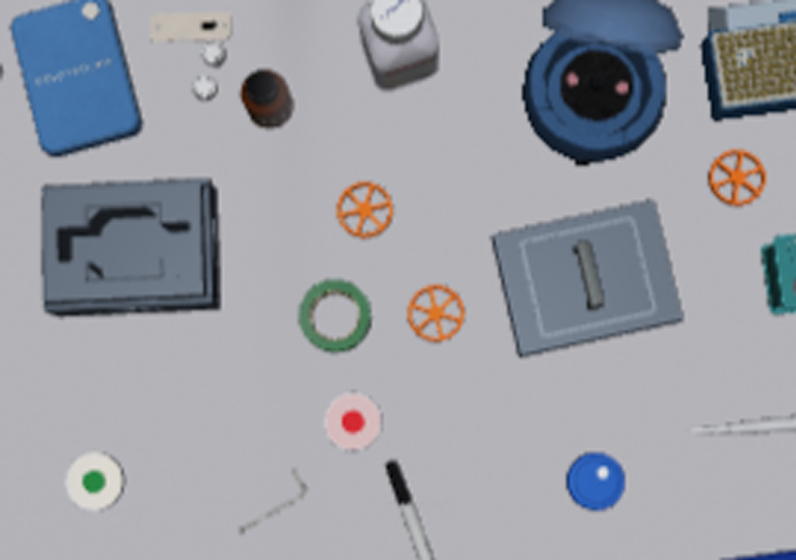

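The nearest-left spacer is at pixel (263,191), world (0.663, -0.020), well clear of the next one (288,226). The shipper is at (184,203), the lid at (339,214), the disc at (342,283), pink at (259,262) and cream at (172,283). Heights match the given sizes. I'll move to look at the shipper from above.

```bash
python3 -m jog '[[[1,0,0,-0.2,-1],[1,0,0,-0.2,-1],[1,0,0,-0.2,-1],[1,0,0,-0.1,-1],[1,0,0,0,-0.56]]]'; python3 -m jog '[[[1,-0.5,-0.5,0,0],[1,-1,-1,0,0],[1,-1,-1,0,0],[1,-1,-1,0,0],[1,-1,-1,0,0],[1,-1,-1,0,0],[1,-1,-1,0,0],[1,-1,-1,0,0],[1,-1,-1,0,0],[1,-0.3,-0.9,0,0]]]'
cat > look.py <<'E'
import sys
from h import *
f=sys.argv[1]; im,d=snap('wrist',f); s=get_state(); print(np.round(s['position'],4),np.round(s['tool_rot'],3),s['time'],np.round(s['ft_force'],1),s['grip_width'])
E
python3 -m jog '[[[1,0,0,0,0],[1,0,0,0,0]]]'; python3 look.py w1
```

```text
time: 0.78
position: [0.2519, 0.5993, 0.2506]
tool_rot: [-0.003, 3.142, 0.0]
ft_force: [0.6, 0.3, -0.4]
grip_width: 0.999
time: 2.02
position: [0.6058, 0.2203, 0.2496]
tool_rot: [-0.004, -3.141, 0.003]
ft_force: [0.1, -0.7, 0.1]
grip_width: 0.999
time: 2.28
position: [0.6033, 0.2245, 0.2503]
tool_rot: [0.002, -3.141, -0.002]
ft_force: [-0.1, 0.4, 0.8]
grip_width: 0.999
[0.603  0.2253 0.2503] [ 4.000e-03 -3.141e+00 -2.000e-03] 2.325 [-0.4  0.6  0.1] 1.000086152543591
```

View pics/w1.png

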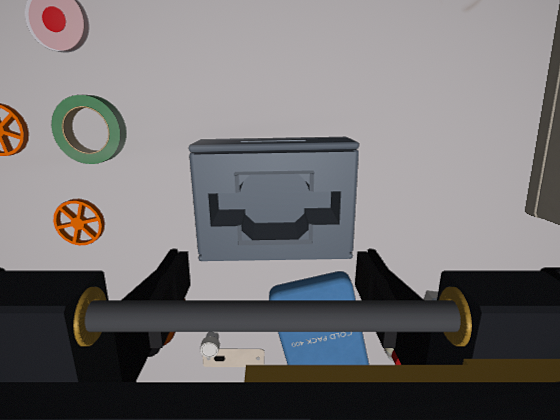

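The shipper shows upright at pixel (274,200), its slot running from u=208 to 341 along world y. Now to measure its centre and yaw.

```bash
python3 - <<'E'
from h import *
z=np.load('pics/w1.npz'); K,T=cam('wrist',dict(position=z['p'],tool_rot=z['r'])); P=cloud(K,T,z['d'])
v,u=np.mgrid[:420,:560]; roi=(u>185)&(u<365)&(v>130)&(v<263)
def rect(m,n):
    q=P[m]; (c,s,a)=cv2.minAreaRect((q[:,:2]*1000).astype(np.float32)); print(n,np.round(c,1),np.round(s,1),round(a,2),'medz',round(float(np.median(q[:,2])),4),len(q))
m=roi&(abs(P[...,2]-.072)<.004); m=cv2.morphologyEx(m.astype(np.uint8),cv2.MORPH_OPEN,np.ones((3,3)))>0
rect(m,'rim'); print(np.percentile(P[m][:,:2],[1,99],axis=0))
# hole outline as seen at rim plane: fill
hull=cv2.convexHull(np.argwhere(m)[:,::-1].astype(np.int32)); H=np.zeros((420,560),np.uint8); cv2.fillPoly(H,[hull],1)
R_=np.stack([np.stack([ (u-K[0,2])/K[0,0],(v-K[1,2])/K[1,1],np.ones_like(u)],-1)@T[:3,:3].T],0)[0]
t=(.072-T[2,3])/R_[...,2]; Q=T[:3,3]+t[...,None]*R_
hole=cv2.erode(H,np.ones((5,5)))&(~m).astype(np.uint8)
n,l,st,c=cv2.connectedComponentsWithStats(hole); i=1+st[1:,4].argmax(); q=Q[l==i]; print(st[i])
(c,s,a)=cv2.minAreaRect((q[:,:2]*1000).astype(np.float32)); print('hole',np.round(c,1),np.round(s,1),a)
print('floor z',np.round(np.percentile(P[(l==i)][:,2],[5,25,50]),4))
g=cv2.cvtColor(z['im'],cv2.COLOR_RGB2GRAY)
# top plate rim edges by contour of m in the rim plane
c=cv2.findContours(H,0,1)[0][0]; pts=np.array([Q[p[0][1],p[0][0]] for p in c]); print(np.round(cv2.minAreaRect((pts[:,:2]*1000).astype(np.float32)),1) if 0 else cv2.minAreaRect((pts[:,:2]*1000).astype(np.float32)))
E
```

```text
rim [627.3 227.9] [116.8 160.7] 1.18 medz 0.0722 10093
[[0.56909843 0.14895227]
 [0.68449865 0.30682045]]
[ 209  173  132   69 6486]
hole [626.1 227.9] [ 73.7 134.7] 1.3250735998153687
floor z [0.0112 0.0122 0.0132]
((627.0060424804688, 227.9210205078125), (117.82120513916016, 161.08457946777344), 1.1137572526931763)
```

```bash
python3 -m jog '[[[1,0,-0.5,0,0],[1,0.5,-1,0,0],[1,0.5,-1,0,0],[1,0.5,-1,0,0],[1,0.5,-1,0,0],[1,0.5,-1,0.25,0],[1,0.5,-1,0.25,0],[1,0.5,-1,0.25,0],[1,0.5,-1,0.25,0],[1,0.5,-1,0.25,0]]]'; python3 -m jog '[[[1,0.5,-1,0.25,0],[1,0.5,-0.95,0.5,0],[1,0.4,-0.5,0.5,0],[1,0,0,0,-0.24],[1,0,0,0,0],[1,0,0,0,0]]]'; cat > circ.py <<'E'
# circ.py file colour height : wrist circle centre in world and the tool shift (x,y units of 40 mm)
import sys
from h import *
f,col,ht=sys.argv[1],sys.argv[2],float(sys.argv[3]); snap('wrist',f); z=np.load(f'pics/{f}.npz'); K,T=cam('wrist',dict(position=z['p'],tool_rot=z['r']))
P=cloud(K,T,z['d']); h=cv2.cvtColor(z['im'],cv2.COLOR_RGB2HSV).astype(int);H,S,V=h[...,0],h[...,1],h[...,2]
m=dict(blue=(H>100)&(H<130)&(S>120),orange=((H<15)|(H>175))&(S>120),green=(H>40)&(H<90)&(S>80),red=((H<8)|(H>170))&(S>130))[col]
near=np.hypot(P[...,0]-z['p'][0],P[...,1]-z['p'][1])<.07
m=(m&near).astype(np.uint8); 
q=[ray(K,T,*p[0],ht)[:2]*1000 for c in cv2.findContours(m,0,cv2.CHAIN_APPROX_NONE)[0] if cv2.contourArea(c)>60 for p in c]
(c,r)=cv2.minEnclosingCircle(np.array(q,np.float32)); print('centre',np.round(c,1),'r',round(r,1),'z',round(float(np.median(P[m>0][:,2])),4))
# disc at its height by depth
k=near&(abs(P[...,2]-ht)<.005); k&=P[...,2]>.006
if k.sum()>50:
    (c2,r2)=cv2.minEnclosingCircle((P[cv2.morphologyEx(k.astype(np.uint8),2,np.ones((3,3)))>0][:,:2]*1000).astype(np.float32)); print('by depth',np.round(c2,1),round(r2,1))
Rm=R.from_rotvec(z['r']).as_matrix(); d=Rm.T@np.array([c[0]/1000-z['p'][0],c[1]/1000-z['p'][1],0]); print('tcp',np.round(z['p'],4),'tool y dir',np.round(Rm[:,1],3),'shift units',np.round(d/.04,2))
E
python3 circ.py w2 blue 0.018
```

```text
time: 3.58
position: [0.4227, -0.1582, 0.2004]
tool_rot: [-0.001, 3.141, 0.0]
ft_force: [0.1, 0.2, 1.0]
grip_width: 1.006
time: 4.32
position: [0.3692, -0.2539, 0.1514]
tool_rot: [-0.037, 3.14, -0.0]
ft_force: [-0.3, 0.3, -0.4]
grip_width: 1.0
centre [ 370.3 -250. ] r 30.2 z 0.0189
by depth [ 371.6 -249.7] 30.1
tcp [ 0.3692 -0.2539  0.1514] tool y dir [-0.023  1.    -0.   ] shift units [-0.03  0.1   0.  ]
```

```bash
python3 -m jog '[[[1,-0.03,0.1,1,0],[1,0,0,1,0],[1,0,0,1,0],[1,0,0,0.67,0],[1,0,0,0,0],[0.5,0,0,0,0],[0.5,0,0,0,0],[0.5,0,0,0,0],[0.5,0,0,0,0]]]' 20;  python3 -m jog '[[[0.5,0,0,0,0],[0.5,0,0,-0.5,0],[0.5,0,0,-1,0],[0.5,0,0,-1,0],[0.5,0,0,-1,0],[0.5,0,0,-1,0],[0.5,0,0,0,0]]]'
```

```text
time: 5.5
position: [0.3695, -0.2507, 0.0042]
tool_rot: [-0.033, 3.14, 0.0]
ft_force: [0.0, 0.3, 2.5]
grip_width: 0.686
time: 6.38
position: [0.3709, -0.2517, 0.1865]
tool_rot: [-0.033, 3.135, -0.002]
ft_force: [-1.1, 0.8, -1.5]
grip_width: 0.683
```

```bash
python3 -m jog '[[[0.5,-0.2,0.5,0,0],[0.5,-0.6,1,0,0],[0.5,-0.6,1,0,0],[0.5,-0.6,1,0,0],[0.5,-0.6,1,0,0],[0.5,-0.6,1,0,0],[0.5,-0.6,1,0,0],[0.5,-0.6,1,0,0],[0.5,-0.6,1,0,0],[0.5,-0.6,1,0,0]]]'; python3 -m jog '[[[0.5,-0.6,1,0,0],[0.5,-0.6,1,0,0],[0.5,-0.44,0.35,0,0],[0.5,0,0,0,0],[0.5,0,0,0,0],[0.5,0,0,0,0]]]'; python3 look.py w3
```

```text
time: 7.62
position: [0.5848, 0.1349, 0.1817]
tool_rot: [0.033, -3.139, 0.001]
ft_force: [0.9, -0.8, -0.4]
grip_width: 0.684
time: 8.38
position: [0.6482, 0.2278, 0.1837]
tool_rot: [0.031, -3.141, 0.001]
ft_force: [0.3, -0.4, -1.0]
grip_width: 0.681
[0.6483 0.2281 0.1839] [ 0.031 -3.141  0.   ] 8.425 [ 0.3  1.  -0.8] 0.6816326897897714
```

View pics/w3.png

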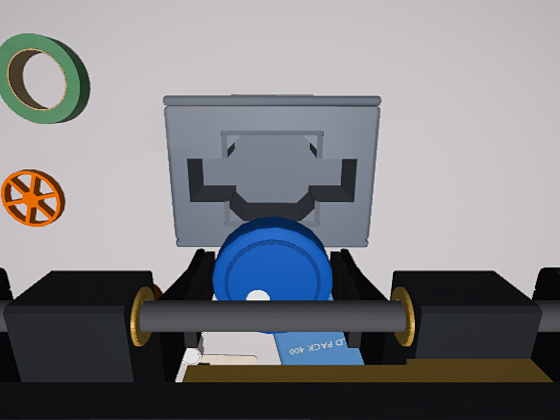

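The disc hangs level between the fingers at (272,272), and the well is clear at (272,175). I'll move back 22 mm and lower it.

```bash
python3 -m jog '[[[0.5,0.56,0.01,0,0],[0.5,0,0,0.6,0],[0.5,0,0,1,0],[0.5,0,0,0.6,0],[0.5,0,0,0.5,0],[0.5,0,0,0.5,0],[0.5,0,0,0.5,0],[0.5,0,0,0.3,0],[0.5,0,0,0.13,0],[0.5,0,0,0,0]]]'
```

```text
time: 9.68
position: [0.6263, 0.2293, 0.0186]
tool_rot: [-0.033, 3.141, 0.0]
ft_force: [-0.3, -0.6, -0.7]
grip_width: 0.685
```

```bash
python3 -m jog '[[[0.5,0,0,0.04,0],[0.85,0,0,0,0],[0.85,0,0,0,0],[0.85,0,0,0,0],[0.85,0,0,-0.5,0],[0.85,0,0,-1,0],[0.85,0,0,-1,0],[0.85,0,0,-1,0],[1,0,0,-1,0],[1,0,0,0,0]]]'; python3 circ.py w4 blue 0.030
# next: spacer shift
python3 - <<'E'
from h import *
s=get_state();Rm=R.from_rotvec(s['tool_rot']).as_matrix()
print((Rm.T@(np.array([.6635,-.0200,.15])-s['position'])/.04).round(2))
E
```

```text
time: 10.92
position: [0.6288, 0.2299, 0.2034]
tool_rot: [-0.033, 3.132, 0.006]
ft_force: [0.4, 0.4, -0.6]
grip_width: 0.969
centre [627.9 230.3] r 30.4 z 0.0308
by depth [644.8 229.4] 66.9
tcp [0.6288 0.2299 0.2034] tool y dir [-0.021  1.     0.004] shift units [ 0.02  0.01 -0.  ]
[-0.76 -6.26  1.25]
```

```bash
python3 -m jog '[[[1,-0.1,-0.6,0,0],[1,-0.1,-1,0,0],[1,-0.1,-1,0.2,0],[1,-0.1,-1,0.3,0],[1,-0.1,-1,0.3,0],[1,-0.1,-1,0.3,0],[1,-0.16,-0.66,0.15,0],[1,0,0,0,0],[1,0,0,0,0]]]'; python3 circ.py w5 orange 0.010
```

```text
time: 12.1
position: [0.6615, -0.0188, 0.1466]
tool_rot: [0.035, -3.14, -0.002]
ft_force: [-0.7, 0.1, 0.3]
grip_width: 1.002
centre [664.8 -17.4] r 30.2 z 0.01
by depth [665.2 -17. ] 29.9
tcp [ 0.6615 -0.0188  0.1466] tool y dir [-0.022  1.     0.001] shift units [-0.08  0.03 -0.  ]
```

```bash
python3 -m jog '[[[1,-0.08,0.03,1,0],[1,0,0,1,0],[1,0,0,1,0],[1,0,0,0.59,0],[1,0,0,0,0],[0.5,0,0,0,0],[0.5,0,0,0,0],[0.5,0,0,0,0],[0.5,0,0,0,0],[0.5,0,0,0,0]]]' 12;  python3 -m jog '[[[0.5,0,0,-0.5,0],[0.5,0,0,-1,0],[0.5,0,0,-1,0],[0.5,0,0,-1,0],[0.5,0,0,-1,0],[0.5,0,0,0,0],[0.5,0,0,0,0]]]'; cat > go.py <<'E'
import sys
from h import *
s=get_state();Rm=R.from_rotvec(s['tool_rot']).as_matrix();p=np.array([float(a) for a in sys.argv[1:4]])
print('shift',(Rm.T@(p-s['position'])/.04).round(2),'from',s['position'].round(4))
E
python3 go.py 0.6267 0.2285 0.18
```

```text
time: 13.4
position: [0.6652, -0.019, 0.0037]
tool_rot: [-0.033, 3.141, 0.001]
ft_force: [-1.0, -0.0, 1.1]
grip_width: 0.684
time: 14.28
position: [0.6649, -0.0193, 0.1838]
tool_rot: [-0.033, 3.141, 0.0]
ft_force: [-0.1, 0.2, -1.0]
grip_width: 0.684
shift [0.82 6.21 0.1 ] from [ 0.6649 -0.0193  0.1838]
```

```bash
python3 -m jog '[[[0.5,0.1,0.6,0,0],[0.5,0.1,1,0,0],[0.5,0.1,1,0,0],[0.5,0.1,1,0,0],[0.5,0.1,1,0,0],[0.5,0.1,1,0,0],[0.5,0.22,0.61,0.1,0],[0.5,0,0,0,0],[0.5,0,0,0,0]]]'; python3 go.py 0.6268 0.2282 0.035
```

```text
time: 15.4
position: [0.6272, 0.2264, 0.1786]
tool_rot: [0.031, -3.141, 0.003]
ft_force: [0.2, 0.2, 0.0]
grip_width: 0.688
shift [0.01 0.05 3.59] from [0.6272 0.2264 0.1786]
```

```bash
python3 -m jog '[[[0.5,0.01,0.04,0.6,0],[0.5,0,0,0.9,0],[0.5,0,0,0.6,0],[0.5,0,0,0.5,0],[0.5,0,0,0.5,0],[0.5,0,0,0.3,0],[0.5,0,0,0.18,0],[0.5,0,0,0,0]]]';  python3 -m jog '[[[0.85,0,0,0,0],[0.85,0,0,0,0],[0.85,0,0,0,0],[0.85,0,0,-0.5,0],[0.85,0,0,-1,0],[0.85,0,0,-1,0],[0.85,0,0,-1,0],[1,0,0,-0.7,0],[1,0,0,0,0],[1,0,0,0,0]]]'; python3 circ.py w6 orange 0.040; python3 go.py 0.438 -0.0005 0.14
```

```text
time: 16.4
position: [0.6265, 0.2301, 0.036]
tool_rot: [0.033, -3.141, 0.0]
ft_force: [-0.5, -0.1, 0.9]
grip_width: 0.684
time: 17.65
position: [0.6263, 0.2299, 0.2041]
tool_rot: [0.033, -3.141, -0.0]
ft_force: [-0.1, -0.1, 0.6]
grip_width: 0.993
centre [627.  230.9] r 30.3 z 0.0399
by depth [644.9 229.7] 66.7
tcp [0.6263 0.2299 0.2041] tool y dir [-0.021  1.     0.   ] shift units [-0.02  0.02 -0.  ]
shift [ 4.82 -5.66  1.59] from [0.6259 0.2298 0.2033]
```

View pics/w6.png

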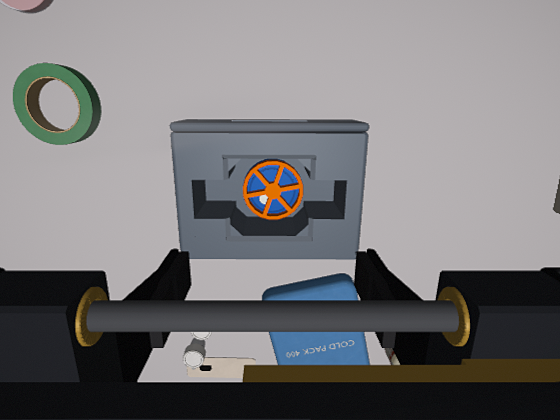

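Spacer lies flat on the disc at (273,190), top at 39.9 mm, 3 mm off centre. Next, the pink dish.

```bash
python3 -m jog '[[[1,0.4,-0.5,0,0],[1,0.85,-1,0,0],[1,0.85,-1,0.2,0],[1,0.85,-1,0.4,0],[1,0.85,-1,0.4,0],[1,0.85,-1,0.4,0],[1,0.17,-0.16,0.19,0],[1,0,0,0,0],[1,0,0,0,0]]]'; python3 circ.py w7 red 0.015
```

```text
time: 18.82
position: [0.4396, 0.0008, 0.1409]
tool_rot: [-0.036, 3.141, 0.0]
ft_force: [-0.6, 0.6, 0.4]
grip_width: 1.0
centre [ 4.403e+02 -2.000e-01] r 11.8 z 0.0157
by depth [424.7 -12.9] 49.9
tcp [0.4396 0.0008 0.1409] tool y dir [-0.023  1.     0.   ] shift units [-0.02 -0.03  0.  ]
```

```bash
python3 -m jog '[[[1,-0.01,-0.02,1,0],[1,0,0,1,0],[1,0,0,1,0],[1,0,0,0.42,0],[1,0,0,0,0],[0.5,0,0,0,0],[0.5,0,0,0,0],[0.5,0,0,0,0],[0.5,0,0,0,0],[0.5,0,0,0,0]]]' 10;  python3 -m jog '[[[0.5,0,0,-0.3,0],[0.5,0,0,-0.7,0],[0.5,0,0,-1,0],[0.5,0,0,-1,0],[0.5,0,0,-1,0],[0.5,0,0,-0.4,0],[0.5,0,0,0,0],[0.5,0,0,0,0]]]'; python3 go.py 0.6268 0.2275 0.18
```

```text
time: 20.12
position: [0.4394, -0.001, 0.0042]
tool_rot: [-0.033, 3.141, 0.001]
ft_force: [0.1, -0.5, 3.2]
grip_width: 0.663
time: 21.12
position: [0.438, -0.0013, 0.1782]
tool_rot: [0.033, -3.139, 0.001]
ft_force: [-0.0, 1.0, -0.1]
grip_width: 0.66
shift [-4.84  5.62 -0.06] from [ 0.438  -0.0013  0.1782]
```

The grip reads 57.4 mm, slightly under 60 mm, so I'll check how the dish is held.

```bash
python3 look.py w8; python3 -c "
import cv2;i=cv2.imread('pics/w8.png')[180:360,150:400];cv2.imwrite('pics/c8.png',cv2.resize(i,None,fx=2.5,fy=2.5,interpolation=2))"
```

```text
[ 0.4379 -0.0013  0.178 ] [ 3.300e-02 -3.138e+00  1.000e-03] 21.175 [-0.6 -0.7 -0.8] 0.6669968565399494
```

View pics/c8.png

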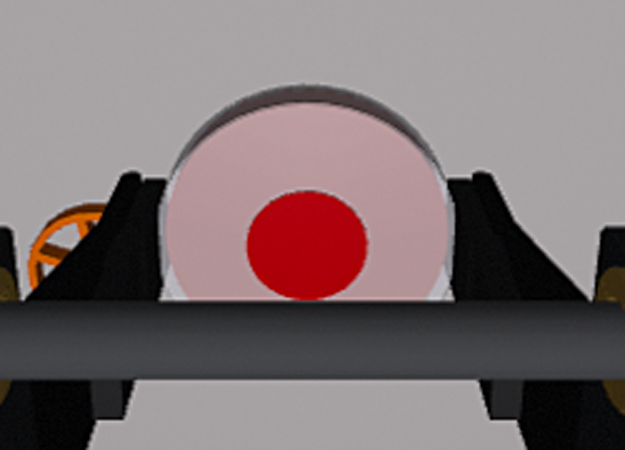

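The dish is held level and centred, with the dot midway between the pads at crop (307,245). On to the well.

```bash
python3 -m jog '[[[0.5,-0.3,0.4,0,0],[0.5,-0.7,0.9,0,0],[0.5,-0.8,0.9,0,0],[0.5,-0.8,0.9,0,0],[0.5,-0.8,0.9,0,0],[0.5,-0.8,0.9,0,0],[0.5,-0.5,0.5,0,0],[0.5,-0.14,0.22,0,0],[0.5,0,0,0,0],[0.5,0,0,0,0]]]'; python3 go.py 0.6268 0.2275 0.0455
```

```text
time: 22.42
position: [0.6274, 0.2266, 0.1797]
tool_rot: [0.031, -3.141, 0.001]
ft_force: [-0.8, -0.5, -0.3]
grip_width: 0.662
shift [0.01 0.02 3.35] from [0.6274 0.2266 0.1797]
```

```bash
python3 -m jog '[[[0.5,0,0.02,0.4,0],[0.5,0,0,0.8,0],[0.5,0,0,0.6,0],[0.5,0,0,0.5,0],[0.5,0,0,0.5,0],[0.5,0,0,0.35,0],[0.5,0,0,0.2,0],[0.5,0,0,0,0],[0.5,0,0,0,0]]]'
```

```text
time: 23.55
position: [0.6284, 0.2287, 0.0465]
tool_rot: [-0.033, 3.14, 0.001]
ft_force: [-0.5, -0.8, -0.0]
grip_width: 0.666
```

```bash
python3 -m jog '[[[0.5,0,0,0.04,0],[0.5,0,0,0,0],[0.85,0,0,0,0],[0.85,0,0,0,0],[0.85,0,0,0,0],[0.85,0,0,-0.5,0],[0.85,0,0,-1,0],[0.85,0,0,-1,0],[0.85,0,0,-1,0],[1,0,0,0,0]]]';python3 -m jog '[[[1,0,0,-0.4,0],[1,0,0,0,0],[1,0,0,0,0]]]'; python3 circ.py w9 red 0.055; python3 go.py 0.385 0.271 0.14
```

```text
time: 24.8
position: [0.6306, 0.2292, 0.1906]
tool_rot: [-0.033, 3.132, 0.006]
ft_force: [0.1, 0.0, -0.8]
grip_width: 0.901
time: 25.18
position: [0.6274, 0.2283, 0.1994]
tool_rot: [0.033, -3.14, 0.001]
ft_force: [0.3, 0.5, -0.4]
grip_width: 0.998
centre [628.8 229.3] r 11.8 z 0.0557
by depth [627.3 228.4] 69.8
tcp [0.6274 0.2283 0.1994] tool y dir [-0.021  1.    -0.   ] shift units [-0.03  0.02 -0.  ]
shift [6.03 1.2  1.49] from [0.6273 0.2283 0.1992]
```

View pics/w9.png

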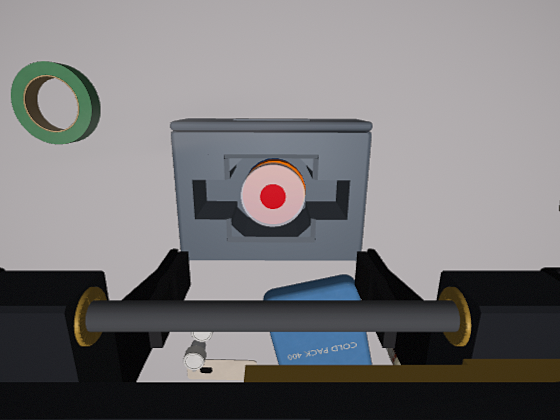

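Pink is seated flat at (273,197), top at 55.7 mm. Next, the cream dish.

```bash
python3 -m jog '[[[1,0.5,0,0,0],[1,1,0.2,0,0],[1,1,0.2,0.2,0],[1,1,0.2,0.3,0],[1,1,0.2,0.4,0],[1,1,0.2,0.4,0],[1,0.53,0.2,0.19,0],[1,0,0,0,0],[1,0,0,0,0]]]'; python3 circ.py w10 green 0.015
```

```text
time: 26.35
position: [0.3868, 0.271, 0.1408]
tool_rot: [-0.032, 3.141, 0.0]
ft_force: [0.6, -0.3, 0.1]
grip_width: 0.999
centre [385.4 270.7] r 11.8 z 0.165
by depth [385.1 271.2] 30.2
tcp [0.3868 0.271  0.1408] tool y dir [-0.02  1.    0.  ] shift units [ 0.03 -0.01 -0.  ]
```

```bash
python3 -m jog '[[[1,0.04,-0.01,1,0],[1,0,0,1,0],[1,0,0,1,0],[1,0,0,0.42,0],[1,0,0,0,0],[0.5,0,0,0,0],[0.5,0,0,0,0],[0.5,0,0,0,0],[0.5,0,0,0,0],[0.5,0,0,0,0]]]' 10;  python3 -m jog '[[[0.5,0,0,-0.3,0],[0.5,0,0,-0.7,0],[0.5,0,0,-1,0],[0.5,0,0,-1,0],[0.5,0,0,-1,0],[0.5,0,0,-0.4,0],[0.5,0,0,0,0],[0.5,0,0,0,0]]]'; python3 go.py 0.6268 0.2275 0.18
```

```text
time: 27.65
position: [0.3843, 0.2711, 0.0042]
tool_rot: [-0.033, 3.141, 0.001]
ft_force: [-0.4, -1.2, 4.2]
grip_width: 0.671
time: 28.65
position: [0.3832, 0.2703, 0.1781]
tool_rot: [0.033, -3.139, 0.003]
ft_force: [-0.3, -1.2, -0.2]
grip_width: 0.672
shift [-6.07 -1.2  -0.06] from [0.3832 0.2703 0.1781]
```

```bash
python3 -m jog '[[[0.5,-0.4,-0.1,0,0],[0.5,-0.8,-0.2,0,0],[0.5,-1,-0.2,0,0],[0.5,-1,-0.2,0,0],[0.5,-1,-0.2,0,0],[0.5,-1,-0.2,0,0],[0.5,-0.6,-0.1,0,0],[0.5,-0.25,0,0,0],[0.5,0,0,0,0],[0.5,0,0,0,0]]]'; python3 go.py 0.6268 0.2278 0.0605; python3 look.py w11; python3 -c "
import cv2;i=cv2.imread('pics/w11.png')[90:360,100:450];cv2.imwrite('pics/c11.png',cv2.resize(i,None,fx=2,fy=2,interpolation=2))"
```

```text
time: 29.9
position: [0.6261, 0.2286, 0.1795]
tool_rot: [0.035, -3.14, -0.0]
ft_force: [0.1, 0.7, 0.2]
grip_width: 0.667
shift [-0.02 -0.02  2.98] from [0.6261 0.2286 0.1795]
[0.6261 0.2287 0.1798] [ 3.500e-02 -3.141e+00 -1.000e-03] 29.95 [-0.3  0.1  0.3] 0.6672399604637975
```

View pics/c11.png

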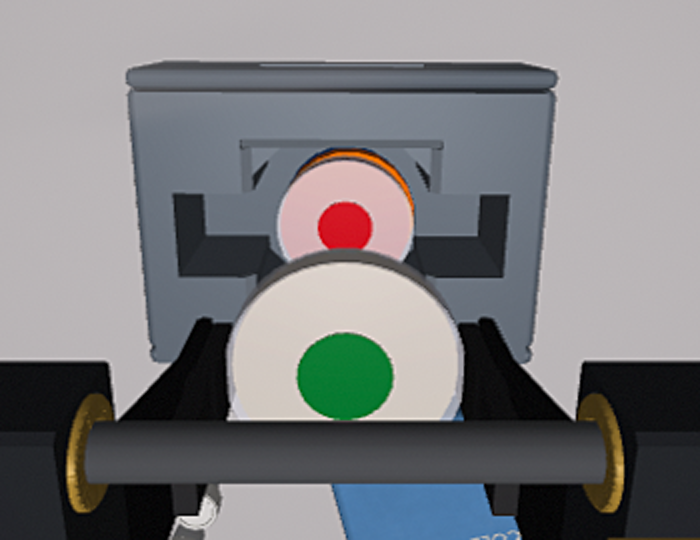

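Cream is held level and centred at crop (345,375), with pink flat in the well at (345,215). Lowering now.

```bash
python3 -m jog '[[[0.5,-0.02,-0.02,0.4,0],[0.5,0,0,0.8,0],[0.5,0,0,0.6,0],[0.5,0,0,0.4,0],[0.5,0,0,0.35,0],[0.5,0,0,0.28,0],[0.5,0,0,0.18,0],[0.5,0,0,0,0],[0.5,0,0,0,0]]]'
```

```text
time: 31.08
position: [0.6282, 0.2274, 0.0599]
tool_rot: [-0.033, 3.141, 0.001]
ft_force: [0.7, 0.1, -0.6]
grip_width: 0.667
```

```bash
python3 -m jog '[[[0.5,0,0,0.02,0],[0.5,0,0,0,0],[0.85,0,0,0,0],[0.85,0,0,0,0],[0.85,0,0,0,0],[0.85,0,0,-0.5,0],[0.85,0,0,-1,0],[0.85,0,0,-1,0],[0.85,0,0,-1,0],[1,0,0,0,0]]]'; python3 -m jog '[[[1,0,0,0,0],[1,0,0,0,0]]]'; python3 circ.py w12 green 0.070; python3 go.py 0.565 -0.252 0.2
```

```text
time: 32.33
position: [0.6305, 0.228, 0.2049]
tool_rot: [-0.033, 3.132, 0.006]
ft_force: [0.4, 0.2, -0.9]
grip_width: 0.902
time: 32.58
position: [0.6271, 0.227, 0.1973]
tool_rot: [0.033, -3.139, 0.001]
ft_force: [0.4, 0.7, 0.3]
grip_width: 0.988
centre [628.9 227.9] r 11.8 z 0.071
by depth [627.1 227. ] 70.0
tcp [0.6271 0.227  0.1973] tool y dir [-0.021  1.    -0.001] shift units [-0.05  0.02 -0.  ]
shift [  1.81 -11.94  -0.05] from [0.6271 0.227  0.1972]
```

View pics/w12.png

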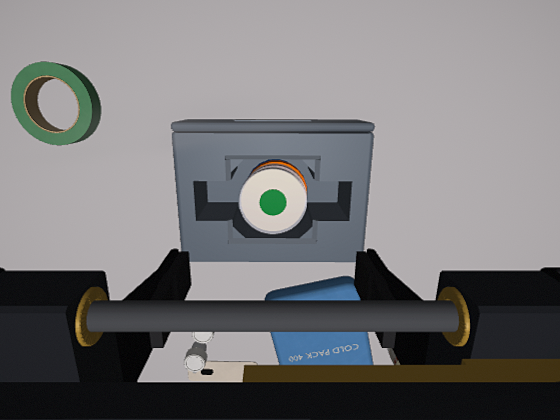

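The stack is complete, with cream's top at 71 mm, centred at (273,202). Next, the lid.

```bash
python3 -m jog '[[[1,0.1,-0.6,0,0],[1,0.1,-1,0,0],[1,0.15,-1,0,0],[1,0.15,-1,0,0],[1,0.15,-1,0,0],[1,0.15,-1,0,0],[1,0.15,-1,0,0],[1,0.15,-1,0,0],[1,0.15,-1,0,0],[1,0.15,-1,0,0]]]'; python3 -m jog '[[[1,0.2,-1,0,0],[1,0.2,-1,0,0],[1,0.1,-0.34,0,0],[1,0,0,0,-1],[1,0,0,0,-1],[1,0,0,0,0],[1,0,0,0,0]]]'; cat > lid.py <<'E'
import sys
from h import *
f=sys.argv[1]; H0=float(sys.argv[2]); snap('wrist',f); z=np.load(f'pics/{f}.npz'); K,T=cam('wrist',dict(position=z['p'],tool_rot=z['r'])); P=cloud(K,T,z['d'])
v,u=np.mgrid[:420,:560]; near=(np.hypot(P[...,0]-z['p'][0],P[...,1]-z['p'][1])<.14)&(v<262)
for n,h,t in(('plate',H0+.02,.004),('handle',H0+.048,.004)):
    m=cv2.morphologyEx((near&(abs(P[...,2]-h)<t)).astype(np.uint8),2,np.ones((3,3)))
    N,l,st,_=cv2.connectedComponentsWithStats(m); m=l==1+st[1:,4].argmax(); q=P[m]
    c,s,a=cv2.minAreaRect((q[:,:2]*1000).astype(np.float32)); print(n,np.round(c,1),np.round(s,1),round(a,2),'z',round(float(np.median(q[:,2])),4))
    A=np.c_[q[:,:2],np.ones(len(q))]; print('  tilt',np.linalg.lstsq(A,q[:,2],rcond=None)[0][:2].round(3))
print('tcp',z['p'].round(4),'tool y',R.from_rotvec(z['r']).as_matrix()[:,1].round(3))
E
python3 lid.py w13 0
```

```text
time: 33.88
position: [0.5782, -0.161, 0.1983]
tool_rot: [0.03, -3.141, 0.0]
ft_force: [-0.9, 0.5, -0.4]
grip_width: 1.001
time: 34.75
position: [0.5617, -0.2515, 0.1985]
tool_rot: [0.305, -3.127, -0.001]
ft_force: [0.5, -0.2, -0.5]
grip_width: 1.0
plate [ 582.5 -250.1] [128.8 176.4] 11.0 z 0.0203
  tilt [ 0.003 -0.   ]
handle [ 583.4 -249.7] [68.7 15.4] 10.66 z 0.0479
  tilt [0.001 0.018]
tcp [ 0.5617 -0.2515  0.1985] tool y [-0.193  0.981  0.   ]
```

View pics/w13.png

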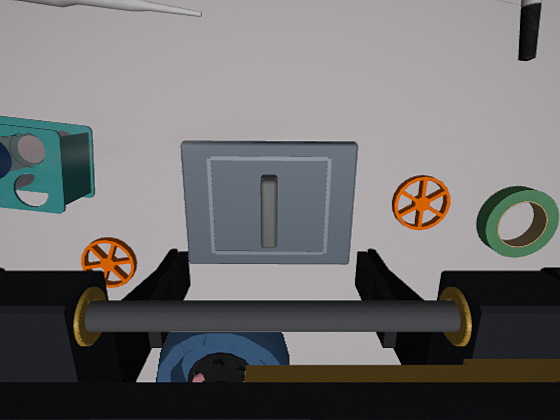

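Lid plate is at (269,203) and its handle at (269,212); lid centre (0.583,-0.250), yaw 10.8°. Grasping the bar.

```bash
python3 go.py 0.5833 -0.25 0.026
```

```text
shift [-0.54 -0.07  4.31] from [ 0.5618 -0.2516  0.1985]
```

```bash
python3 -m jog '[[[1,-0.54,-0.07,0.5,0.06],[1,0,0,1,0],[1,0,0,1,0],[1,0,0,1,0],[1,0,0,0.6,0],[1,0,0,0.21,0],[1,0,0,0,0]]]'; python3 -m jog '[[[0.1,0,0,0,0],[0.1,0,0,0,0],[0.1,0,0,0,0],[0.1,0,0,0,0],[0.1,0,0,0,0],[0.1,0,0,0,0],[0.1,0,0,0,0],[0.1,0,0,0,0]]]' 45
```

```text
time: 35.67
position: [0.5837, -0.2504, 0.0262]
tool_rot: [0.298, -3.127, -0.0]
ft_force: [-0.3, 0.1, 0.2]
grip_width: 0.996
time: 36.67
position: [0.5837, -0.2504, 0.0261]
tool_rot: [-0.299, 3.127, -0.0]
ft_force: [-0.0, 0.6, -0.1]
grip_width: 0.177
```

```bash
python3 -m jog '[[[0.1,0,0,-0.3,0],[0.1,0,0,-0.6,0],[0.1,0,0,-0.8,0],[0.1,0,0,-0.9,0],[0.1,0,0,-0.9,0],[0.1,0,0,-0.4,0],[0.1,0,0,0,1],[0.1,0,0,0,0.92],[0.1,0,0,0,0],[0.1,0,0,0,0]]]'; python3 go.py 0.6268 0.228 0.18
```

```text
time: 37.92
position: [0.5834, -0.2502, 0.1816]
tool_rot: [0.038, -3.14, -0.001]
ft_force: [-0.9, 0.3, -1.8]
grip_width: 0.18
shift [-1.37 11.93  0.04] from [ 0.5834 -0.2502  0.1816]
```

```bash
python3 -m jog '[[[0.1,0,0.4,0,0],[0.1,-0.1,0.8,0,0],[0.1,-0.1,0.9,0,0],[0.1,-0.1,0.9,0,0],[0.1,-0.1,0.9,0,0],[0.1,-0.1,0.9,0,0],[0.1,-0.1,0.9,0,0],[0.1,-0.1,0.9,0,0],[0.1,-0.1,0.9,0,0],[0.1,-0.1,0.9,0,0]]]'; python3 -m jog '[[[0.1,-0.1,0.9,0,0],[0.1,-0.1,0.9,0,0],[0.1,-0.1,0.8,0,0],[0.1,-0.1,0.6,0,0],[0.1,-0.05,0.3,0,0],[0.1,0,0,0,0],[0.1,0,0,0,0],[0.1,0,0,0,0]]]';python3 go.py 0.6268 0.228 0.089;  python3 lid.py w14 0.155
```

```text
time: 39.17
position: [0.6114, 0.0889, 0.1822]
tool_rot: [0.038, -3.141, -0.001]
ft_force: [0.9, -0.0, -1.6]
grip_width: 0.179
time: 40.17
position: [0.6271, 0.225, 0.1823]
tool_rot: [-0.032, 3.141, -0.001]
ft_force: [0.4, -0.0, -1.8]
grip_width: 0.179
shift [0.01 0.08 2.33] from [0.6271 0.225  0.1823]
plate [594.4 225.3] [ 65.9 175.3] 1.34 z 0.1764
  tilt [ 0.006 -0.001]
handle [603.5 225.5] [22.3 16. ] 0.7 z 0.2039
  tilt [0.063 0.   ]
tcp [0.6271 0.225  0.1823] tool y [-0.021  1.    -0.001]
```

View pics/w14.png

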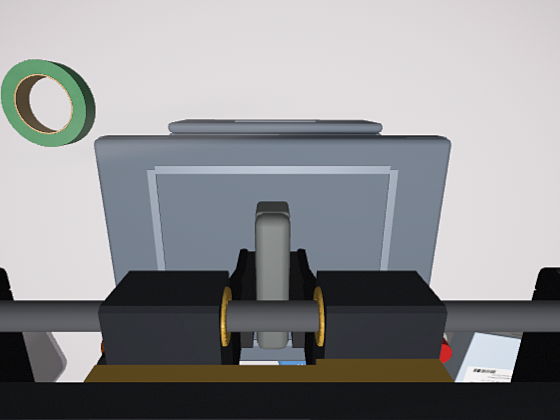

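The lid is level at (272,200), yaw 1.3°, near edge parallel to the rim. I'll shift 2.8 mm in y and lower it.

```bash
python3 -m jog '[[[0.1,0.01,0.07,0.3,0],[0.1,0,0,0.5,0],[0.1,0,0,0.5,0],[0.1,0,0,0.35,0],[0.1,0,0,0.25,0],[0.1,0,0,0.1,0],[0.1,0,0,0.1,0],[0.1,0,0,0.1,0],[0.1,0,0,0.06,0],[0.1,0,0,0,0]]]'
```

```text
time: 41.48
position: [0.6263, 0.2295, 0.0917]
tool_rot: [0.036, -3.141, -0.0]
ft_force: [-0.5, 0.4, -2.2]
grip_width: 0.177
```

Force is only the lid's weight, so the skirt is over the rim. Down the last 4 mm.

```bash
python3 -m jog '[[[0.1,0,0,0.05,0],[0.1,0,0,0.03,0],[0.1,0,0,0.02,0],[0.1,0,0,0,0],[0.1,0,0,0,0]]]'
```

```text
time: 42.1
position: [0.6263, 0.2295, 0.0881]
tool_rot: [-0.036, 3.141, 0.0]
ft_force: [-1.1, -0.6, 1.1]
grip_width: 0.176
```

```bash
python3 -m jog '[[[0.4,0,0,0,0],[0.4,0,0,0,0],[0.4,0,0,0,0],[0.6,0,0,0,0],[0.6,0,0,-0.4,0],[0.6,0,0,-1,0],[0.6,0,0,-1,0],[0.6,0,0,-1,0],[0.6,0,0,-0.8,0],[1,0,0,0,0]]]'; python3 -m jog '[[[1,1,0,0,0],[1,0.6,0,0,0],[1,0,0,0,0],[1,0,0,0,0]]]'; python3 lid.py w15 0.062; python3 -c "
from h import *
snap('scene','s2')"
```

```text
time: 43.35
position: [0.6281, 0.2299, 0.2607]
tool_rot: [-0.035, 3.134, 0.005]
ft_force: [0.9, -0.6, 0.2]
grip_width: 0.647
time: 43.85
position: [0.5629, 0.2278, 0.2556]
tool_rot: [-0.035, 3.141, -0.0]
ft_force: [0.3, -1.1, 0.0]
grip_width: 0.988
plate [603.  230.1] [ 84.3 176.3] 1.39 z 0.0823
  tilt [ 0.004 -0.001]
handle [611.9 230.4] [39.9 15.5] 1.0 z 0.1098
  tilt [0.016 0.015]
tcp [0.5629 0.2278 0.2556] tool y [-0.023  1.    -0.   ]
```

View pics/s2.png

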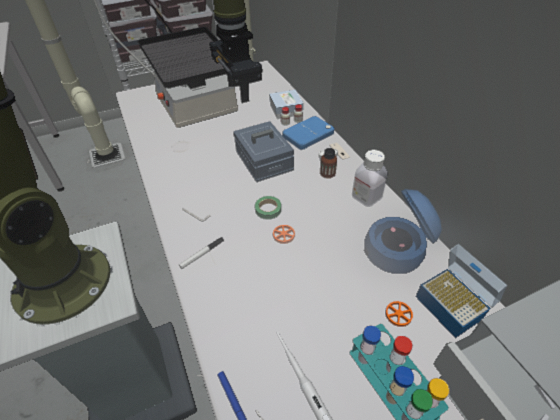

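The scene shows the lid on the shipper at (264,150). The tape at (268,207) and the amber bottle at (328,163) are unmoved. The plate top at 82.3 mm means the lid is fully down.

```bash
python3 -c "
from bench import job
print(job.close_job())"
```

```text
the job is handed in; nothing more can be done
None
```

The shipper is packed and handed in at about 44 s of robot time. The hand-in gives no verdict, so what follows rests on my own checks.

**Stack:** from the bottom up it holds the blue cold disc, the leftmost orange spacer, the pink dish and the cream dish. Each was set down from 2 mm or less. After each release the top measured 30.8, 39.9, 55.7 and 71.0 mm, against 30, 40, 55 and 70 mm expected. All four lay about 2–3 mm or less from the shipper's centre.

**Lid:** the plate top measured 82.3 mm, where fully seated is 82 mm. Tilt was about 0.004 rad and yaw about 1.4°, against the shipper's 1.2°. In x it is centred to within a millimetre or so, judging from its near edge (the last picture cut off the far side). In y it sits about 2 mm off.

**Left alone:** the amber bottle and the green tape look unmoved by eye in the final scene picture; I did not measure them again. The gripper was clear of everything at hand-in.

**Disagreements:**
- The grip on the two dishes read 57–58 mm instead of 60 mm. The pictures showed both held centred and level, so the gripped part may be slightly narrower.
- One depth reading on the green dot came out wrong, at 165 mm. I set it aside because the dish outline measured from depth was consistent.

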